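# Change the sharpening stone under its spring finger

## Robot

A 6-joint arm with a two-finger parallel gripper is mounted at the origin on a cart in front of the work surface, level with it; the furniture and walls round the work are solid. World frame = base frame: x ahead of the robot, y to its left, z up, the work surface at z = 0. Lengths are in mm, angles in rad, forces in N, time in s.
With the tool pointing down it reaches from about 300 to 775 mm from the base axis. Payload 14.6 kg.
Tool frame: the origin (TCP) lies between the finger pads; the fingertips stand 22 mm ahead of it and the grasp point (between the pads) lies 3 mm ahead of it (finger_overhang is the distance from the TCP to the fingertips, in mm); z points along the fingers, y is the direction in which the jaws open and shut (so a half turn about z gives the same grasp; the last joint's range is limited). The gripper opens to 94 mm and grips with 3 to 60 N. Pads are 16 mm wide; open, the fingers measure 119 mm over their backs; the gripper's body (75 mm by 177 mm) begins 78 mm behind the grasp point.
Start: joints at [-1.241, 0.3, 1.521, -0, 1.321, -0.067], TCP at [212.55, -507.259, 187.946] pointing down, gripper open.
Joint ranges: [-3.03, 3.03], [-0.79, 2.21], [0.23, 2.52], [-1.04, 4.18], [0, 3.07], [-2.55, 2.55]. Speed limits (rad/s): [2.22, 2.22, 2.57, 3.14, 3.14, 3.14].

## Interface

Orientations are given as [roll, pitch, yaw] about the fixed x, y, z axes, in that order (R = Rz(yaw) Ry(pitch) Rx(roll)).
In Python, from cell import * gives the robot as it stands.
- The arm moves only by the tool jog_arm, never from a script. Its argument "increments" is a list of rows, each a list of 7 numbers: the shift along the tool's x, y, z in cm, then the turn, a rotation vector about the tool's x, y, z in degrees, then the finger opening in cm, from 0 to 9.4. In form: [[x, y, z, wx, wy, wz, grip], ...]. A call has 1 to 20 rows; each row shifts and turns the commanded pose from where the row before left it, along the tool's axes as they then stand; what a row does not reach is not made up. A row lasts 1/8 s, in which the tool goes at most 62.5 mm and 10.7 degrees, less where a joint would pass 70% of its speed; a pose out of reach is approached as far as the arm can. A call is refused whole if a number of a shift passes 6.25 or a number of a turn 10.7, either way. A call with a gripper value outside its range is refused whole. The fingers move at their own pace and stop on an object; "squeeze" is the grip in N (left out, the last holds). Time passes only in rows, so rows that do not move let the fingers close. It gives the time, the measured TCP pose, the force and the opening at its end, in the units of the state.
- read_state(): the state, without advancing time (a new reading comes with each control period).
- camera(name): name is "scene" or "top" or "wrist"; returns a dict with "image" (400x640x3 uint8, red, green, blue), "K" (3x3 intrinsics, pixels), "rvec" (rotation vector, rad) and "tvec" (3), from world to camera coordinates, as OpenCV has them. Camera axes: x right, y down, z forward; pixel columns grow to the right and rows downward; lengths in mm; the calibration is good to about 2 mm. A picture is of the moment at which its call begins. There is no depth.
- sign_off(): hands the job in, once; it reports no verdict.
Trained networks look in a picture, given as the dict that the camera call returned (one of the last four; its "shot" number tells which), for a name from the list of things; names that differ only in an ending like _2 or _b are one class to them, and where a whole thing is asked for, a point or a joint stands for the part that bears it (a point fixed in the world has none). Each returns a list of dicts, best first, with "conf" (0 to 1); they miss things now and then, are a little off and sometimes report something else, mostly with a low value. They report only what shows in the picture. A call takes as long as a camera call. They do not tell look-alikes from the thing itself.
- recognise(picture, name): "centre" ([x, y, z] in mm, in the coordinates of the camera as it stood for that picture, good to about 4 mm: the middle of the surface that is visible of it).
- regions_of(picture, name): "mask" (400x640 bool, what is visible of it).
The state is a dict: "clock": time; "joints": joint angles; "qd": joint speeds; "effort": joint torques, N m; "eef_pos": TCP position; "eef_rot": TCP orientation; "wrist_force": force on the tool from outside, world axes, zero at the start; "moment": the same for the moment, N m; "finger_gap": finger opening in mm.
Only numpy, scipy, OpenCV 4.12 (cv2) and the standard library are available. Lean on these libraries where they do the work, as an engineer would, in place of code of your own. Each camera call takes 0.05 s, during which the arm holds its last target.

## Task

Change the sharpening stone in the wooden holder: swing the spring finger with the red knob up until it stays open by itself, take the tan-and-grey used stone out and lay it flat in the grey drip tray, then lay the white-and-brown fine stone flat in the holder, white side up, lengthwise along the middle of the board between the two dark cleats. Finally swing the finger back down so that it clamps the fine stone. Open the finger before you move the used stone, set the stones down rather than dropping them, and leave the other things on the table where they are.

Things in the scene. Friction and masses are not known exactly. Their poses are not given: they have to be found in the camera images.
- holder: Stone holder fixed to the table: pale board, x -90 to +125 mm, y +-43 mm, 14 mm thick. Origin on the table top, under the seat's middle; x along the board, z up. Two dark cleats, 60 mm long across the board, 8 mm high over it, have inner faces at x = -60 and +60 mm (a stone has 5 mm play at each end). The finger's steel bracket, 36 mm wide and up to z = 50 mm, stands at x 74 to 114 mm.
- seat (a point): Centre of the seat on the board's top, 14 mm above the table, midway between the cleats; axes as the holder's. A seated stone has its underside centre here and its long axis along this x (either way round).
- finger_hinge (a point): Centre of the finger's hinge pin, 85 mm along the holder's +x from the seat and 43 mm above the table. The pin lies along the holder's y; axes as the holder's.
- finger_knob (a point): Centre of the red knob near the finger's free end: cylinder 18 mm across, 30 mm long, axis along the holder's y; pinched across its flat ends it turns between the pads as the finger swings. From the hinge it lies 47 mm to -x and 21 mm up when shut (64 mm over the table, 33 mm over the stone), 22 mm to +x and 46 mm up when fully open; it circles the hinge at 51.5 mm radius.
- finger (a joint): Angle of the spring finger, rad: 0 shut on a seated stone (pad on the last 20 mm of its +x end), growing as the free end rises and swings over to the holder's +x; 1.6 open stop, -0.2 lower stop with no stone. An over-centre spring presses it shut below about 0.8 (about 3 N at pad and knob) and open above: let go well past 0.8 it swings on by itself in about 0.5 s and stays; back likewise.
- used_stone: Used whetstone, 40 x 110 x 17 mm, tan on top and grey below, 0.15 kg, clamped in the holder at the start. Origin at the centre of its underside, long axis y, z up. Grasp across the 40 mm width near its middle.
- fine_stone: Fine stone of the same size, 40 x 110 x 17 mm, white on top and reddish brown below, 0.15 kg, lying on the table left or right of the holder. Origin at the centre of its underside, long axis y, z up.
- drip_tray: Grey plastic drip tray fixed to the table on the holder's other side from the fine stone, 166 x 116 mm with its long side along its own x. Origin at the centre of its underside; floor 4 mm and rim 9 mm above the table; inside 158 x 108 mm.
- strop: Bystander: purple profiled honing strop, 97 x 81 x 22 mm, behind, left of the holder. Origin at the centre of its underside.
- near_gouge: Bystander: gouge with a brown wooden handle, 135 mm long, at the near edge of the table on the left. Origin under its middle.
- right_gouge: Bystander: gouge with a pale wooden handle, 135 mm long, at the near edge of the table on the right. Origin under its middle.
- yellow_tube: Bystander: yellow ink tube, 104 mm long, behind the holder. Origin under its middle.
There are look-alikes about, which are no part of the job. There is more than one size of the holder; the one meant has the size given above. Leave any green look-alike of the used_stone alone.

How it is judged (in metres and radians):
On the way, in this order (a step that is already met when the one before it is completed fails the run):
1. the finger is swung up and stays open (over 1.4 rad), the used stone still seated in the holder (value of joint finger above 1.4 rad and contact force between the fingers and finger below 0.05 N and x of used_stone in the frame of seat between -0.009 and 0.009 m and y of used_stone in the frame of seat between -0.01 and 0.01 m and z of used_stone in the frame of seat between -0.004 and 0.004 m and angle between the y axis of used_stone and the x axis of seat, either way round below 0.15 rad and angle between used_stone's own z axis and vertical below 0.1 rad), for 0.2 s.
2. the used stone lies flat and released in the drip tray (x of used_stone in the frame of drip_tray between -0.03 and 0.03 m and y of used_stone in the frame of drip_tray between -0.04 and 0.04 m and z of used_stone in the frame of drip_tray between 0.001 and 0.007 m and angle between used_stone's own z axis and vertical below 0.04 rad and linear speed of used_stone below 0.02 m/s and contact force between the fingers and used_stone below 0.05 N), for 0.2 s.
3. the fine stone lies seated and released in the holder, the finger still open (x of fine_stone in the frame of seat between -0.009 and 0.009 m and y of fine_stone in the frame of seat between -0.01 and 0.01 m and z of fine_stone in the frame of seat between -0.004 and 0.004 m and angle between the y axis of fine_stone and the x axis of seat, either way round below 0.15 rad and angle between fine_stone's own z axis and vertical below 0.1 rad and linear speed of fine_stone below 0.02 m/s and contact force between the fingers and fine_stone below 0.05 N and value of joint finger above 1.2 rad), for 0.2 s.
At the end, for the whole second after the job is handed in: Used stone flat on the tray's floor inside its rim, at rest. Fine stone in the holder, white up, within 9 mm lengthwise and 10 mm sideways of the seat, 4 mm in height, 0.15 rad of the board's length, at rest. Finger shut on it (joint within 0.08 rad of 0, pressing over 1 N) (all of step 2 and x of fine_stone in the frame of seat between -0.009 and 0.009 m and y of fine_stone in the frame of seat between -0.01 and 0.01 m and z of fine_stone in the frame of seat between -0.004 and 0.004 m and angle between the y axis of fine_stone and the x axis of seat, either way round below 0.15 rad and angle between fine_stone's own z axis and vertical below 0.1 rad and linear speed of fine_stone below 0.02 m/s and contact force between the fingers and fine_stone below 0.05 N and value of joint finger between -0.08 and 0.08 rad and contact force between finger and fine_stone above 1 N); the robot touches nothing.
It fails at once if the used stone is dropped (faster than 0.5 m/s, about a 13 mm fall, with no finger on it) (linear speed of used_stone above 0.5 m/s and contact force between the fingers and used_stone below 0.05 N).
It fails at once if the fine stone is dropped (faster than 0.5 m/s, about a 13 mm fall, with no finger on it) (linear speed of fine_stone above 0.5 m/s and contact force between the fingers and fine_stone below 0.05 N).
It fails at once if a bystander is moved by more than 30 mm (distance of any of strop, near_gouge, right_gouge, yellow_tube from where it was at the start of the episode above 0.03 m).
It also fails if it takes over 72 s, if anything falls off the work surface, if the arm or the gripper's body presses on something with over 40 N, if the wrist force passes 120 N, or if a joint passes its speed limit or range.

## Working session

There is one attempt and no reset: what is moved stays moved. The work goes in short steps, Python scripts to look and compute and a tool call to move; the robot and the scene stay as the last step left them, time stands still between calls to the robot, and variables do not carry over. Pictures are saved under pics/ and viewed, and the job is handed in when it is done.

Besides the shell and the picture viewer there is one more tool, called after "Emit:" as name(argument=value, ...) on one line, values as JSON. jog_arm: Moves the arm, as the interface text tells. Its arguments: {"type":"object","properties":{"increments":{"type":"array"},"squeeze":{"type":"number"}},"required":["increments"]}

```bash
ls; mkdir -p pics; python3 - <<'E'
from cell import *
import cv2,pickle
print(read_state())
for n in ("scene","top"):
    p=camera(n); cv2.imwrite(f"pics/{n}0.png",cv2.resize(p["image"][:,:,::-1],(800,500))); print(n,p["K"],p["rvec"],p["tvec"],p.keys())
    pickle.dump(p,open(f"{n}0.pkl","wb"))
E
```

```text
pics
{'clock': 0.0, 'joints': array([-1.24059536e+00,  3.00451461e-01,  1.52158687e+00,  4.39816569e-05,
        1.32071195e+00, -6.65922035e-02]), 'qd': array([ 0.00154356, -0.00110732, -0.0007221 ,  0.00121142,  0.00355706,
        0.00083828]), 'effort': array([-1.39758238e-03, -5.31808019e+01, -3.52733266e+01,  7.08178477e-02,
        2.43968371e-02, -8.70634040e-05]), 'eef_pos': array([ 212.47350198, -506.98953826,  187.39466965]), 'eef_rot': array([-3.14044043e+00, -1.19538386e-04,  3.96782189e-01]), 'wrist_force': array([-0.26199621, -0.09043619, -0.25469708]), 'moment': array([ 0.03909905, -0.01183107, -0.00756533]), 'finger_gap': 93.7137040642977}
scene [[488.91698199   0.         319.80498668]
 [  0.         488.91698199 206.34674881]
 [  0.           0.           1.        ]] [ 2.0199757  -0.59512474  0.3797904 ] [-514.82965669  185.47392551 1134.25175861] dict_keys(['image', 'K', 'rvec', 'tvec', 'shot'])
top [[371.8967232    0.         320.06205118]
 [  0.         371.8967232  204.48834966]
 [  0.           0.           1.        ]] [ 2.15452308 -2.20332035  0.11464212] [-58.3638986  579.62701414 991.79556705] dict_keys(['image', 'K', 'rvec', 'tvec', 'shot'])
```

View pics/scene0.png

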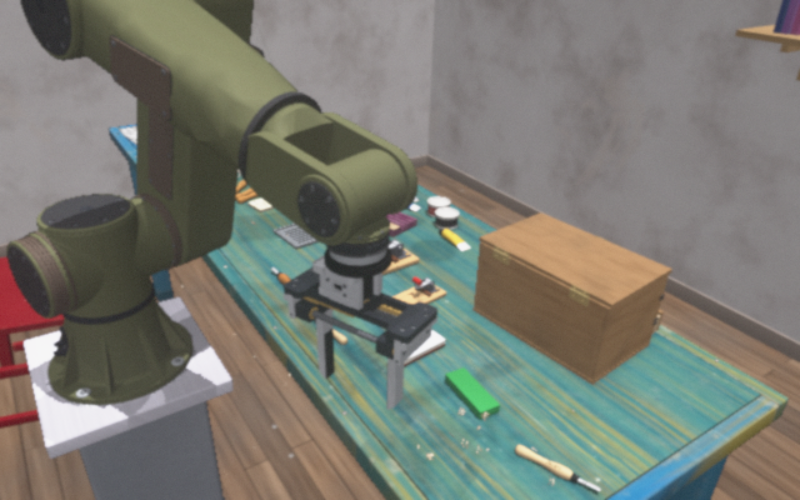

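View pics/top0.png

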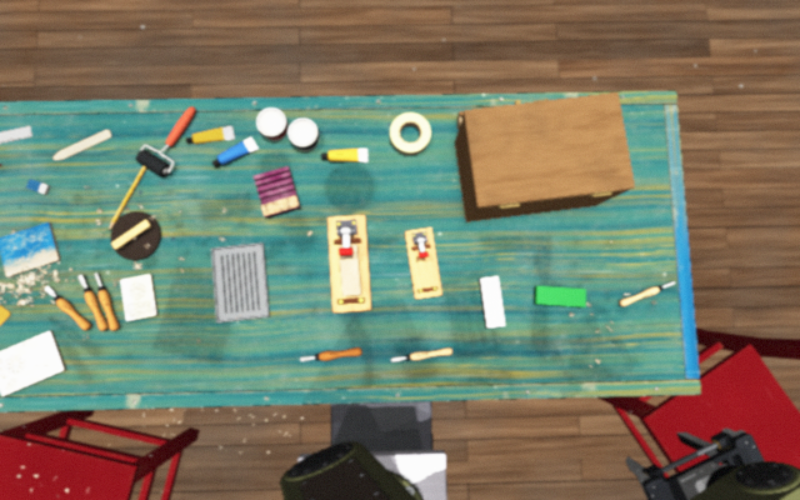

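The top view shows two holders, at about (348,263) with a stone and at (423,262), which is smaller. The tray is at (240,283), the white stone at (492,302), and the green look-alike at (560,296). Next I'll measure them.

```bash
cat > h.py <<'E'
import numpy as np, cv2
def cam(p):
    R,_=cv2.Rodrigues(np.array(p["rvec"],float)); return R,np.array(p["tvec"],float).ravel(),np.array(p["K"])
def unproj(p,uv,z):
    R,t,K=cam(p); uv=np.atleast_2d(uv).astype(float)
    d=(np.linalg.inv(K)@np.c_[uv,np.ones(len(uv))].T).T@R   # R^T d
    c=-R.T@t
    s=(z-c[2])/d[:,2]; return c+s[:,None]*d
def proj(p,X):
    R,t,K=cam(p); return cv2.projectPoints(np.atleast_2d(X).astype(float),np.array(p["rvec"],float),t,K,None)[0][:,0]
def c2w(p,c):
    R,t,K=cam(p); return R.T@(np.array(c)-t)
def maskrect(p,m,z):
    uv=np.argwhere(m)[:,::-1]
    X=unproj(p,uv,z)[:,:2].astype(np.float32)
    return cv2.minAreaRect(X)
def crop(p,u0,v0,u1,v1,name,s=None):
    im=p["image"][v0:v1,u0:u1,::-1]; s=s or min(800/(u1-u0),600/(v1-v0))
    cv2.imwrite("pics/"+name,cv2.resize(im,None,fx=s,fy=s,interpolation=cv2.INTER_CUBIC)); print(name,"scale",s)
E
python3 - <<'E'
from cell import *
from h import *
p=camera("top")
tops=dict(holder=14,used_stone=31,fine_stone=17,drip_tray=9,finger=60,finger_knob=64,strop=22,near_gouge=8,right_gouge=8,yellow_tube=10)
for n,z in tops.items():
    rs=recognise(p,n); ms=regions_of(p,n)
    for r in rs[:4]: print(n,"rec %.2f"%r["conf"],c2w(p,r["centre"]).round(0),proj(p,c2w(p,r["centre"])).round(0))
    for m in ms[:4]:
        c,s,a=maskrect(p,m["mask"],z); print("   mask %.2f"%m["conf"],np.round(c,1),np.round(s,1),round(a,1),m["mask"].sum())
crop(p,250,160,420,280,"crop_hold.png")
E
```

```text
holder rec 0.90 [579.  41.  13.] [[280. 206.]]
holder rec 0.59 [ 565. -122.    9.] [[338. 209.]]
   mask 0.74 [ 563.5 -122.1] [153.8  63. ] 6.8 1208
   mask 0.66 [566.3  41.4] [213.8  86.6] 2.3 1855
used_stone rec 0.56 [539.  35.  28.] [[281. 220.]]
used_stone rec 0.56 [ 481. -423.   15.] [[448. 237.]]
   mask 0.80 [548.9  38.4] [108.2  42.7] 4.6 531
   mask 0.55 [ 482.2 -417. ] [110.3  39.5] 84.8 595
fine_stone rec 0.72 [ 473. -269.   14.] [[393. 241.]]
   mask 0.58 [ 473.5 -272.4] [110.4  45.2] 5.9 636
drip_tray rec 0.56 [524. 282.   3.] [[193. 228.]]
   mask 0.60 [529.4 284.5] [170.3 119.7] 5.0 2636
finger rec 0.61 [599.  46.  47.] [[277. 197.]]
finger rec 0.38 [ 591. -123.   37.] [[339. 199.]]
   mask 0.50 [607.   42.8] [31.8 61.7] 89.2 212
finger_knob rec 0.67 [602.  45.  47.] [[277. 196.]]
finger_knob rec 0.57 [ 588. -120.   35.] [[338. 200.]]
   mask 0.58 [607.9  42.4] [26.4 58.7] 89.2 146
strop rec 0.80 [732. 203.  17.] [[221. 152.]]
   mask 0.74 [728.3 199.7] [99.6 82.9] 15.3 1034
near_gouge rec 0.61 [367.  77.  15.] [[267. 284.]]
   mask 0.70 [365.5  82.5] [ 20.3 135.2] 7.3 291
right_gouge rec 0.69 [ 360. -121.   12.] [[340. 284.]]
   mask 0.71 [ 361.1 -114.7] [ 15.6 125.3] 7.4 184
yellow_tube rec 0.61 [812.  41.  17.] [[278. 123.]]
yellow_tube rec 0.17 [ 362. -120.   11.] [[340. 283.]]
   mask 0.86 [812.2  48.4] [102.3  29.2] 88.9 333
   mask 0.21 [566.6  42.9] [213.8  85.6] 1.9 1771
crop_hold.png scale 4.705882352941177
```

View pics/crop_hold.png

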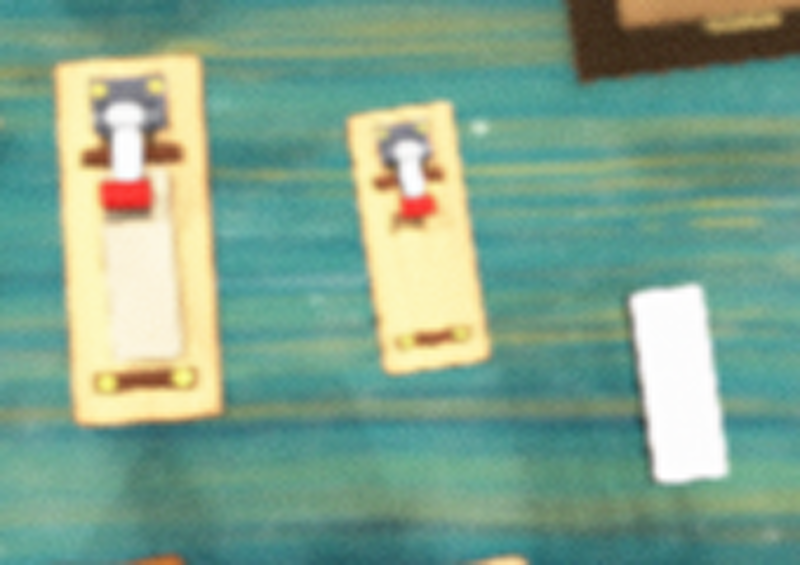

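The 214 x 87 mm holder at (280,206) px is the one meant. The one at (338,209) measures 154 x 63 mm, so it's the decoy. The fine stone is the white one at (393,241). I'll write a small calculator for the increments and go above the holder.

```bash
cat > plan.py <<'E'
import numpy as np, json, sys
from scipy.spatial.transform import Rotation as Ro
def rows(way, grip, pos=None, rot=None):
    """way: list of (x,y,z,yaw,n). prints rows in tool axes"""
    if pos is None:
        from cell import read_state
        s=read_state(); pos=s["eef_pos"]; rot=s["eef_rot"]
    R=Ro.from_euler("xyz",rot); p=np.array(pos,float); out=[]
    for x,y,z,yaw,n in way:
        for i in range(n,0,-1):
            T=np.array([x,y,z]); Rt=Ro.from_euler("xyz",[np.pi,0,yaw])
            d=R.inv().apply((T-p)/i); w=(R.inv()*Rt).as_rotvec(degrees=True)/i
            d=np.round(d/10,2); w=np.round(w,1)
            out.append([*d.tolist(),*w.tolist(),grip])
            p=p+R.apply(d*10); R=R*Ro.from_rotvec(w,degrees=True)
    print(json.dumps(out)); print("end",p.round(1),R.as_euler("xyz").round(4))
    return out
E
python3 - <<'E'
from plan import *
rows([(480,40,240,0.04,14)],9.4)
E
```

```text
[[3.27, -2.87, -0.37, -0.0, 0.0, 1.5, 9.4], [3.2, -2.95, -0.37, -0.0, 0.0, 1.5, 9.4], [3.12, -3.03, -0.37, -0.0, 0.0, 1.5, 9.4], [3.04, -3.12, -0.37, -0.0, 0.0, 1.4, 9.4], [2.96, -3.19, -0.37, -0.0, 0.0, 1.5, 9.4], [2.88, -3.26, -0.37, -0.0, 0.0, 1.4, 9.4], [2.79, -3.33, -0.37, -0.0, 0.0, 1.5, 9.4], [2.71, -3.41, -0.37, 0.0, 0.0, 1.4, 9.4], [2.62, -3.47, -0.37, 0.0, 0.0, 1.5, 9.4], [2.53, -3.54, -0.38, 0.0, 0.0, 1.4, 9.4], [2.44, -3.6, -0.37, 0.0, 0.0, 1.5, 9.4], [2.35, -3.66, -0.38, 0.0, 0.0, 1.4, 9.4], [2.26, -3.72, -0.37, 0.0, 0.0, 1.5, 9.4], [2.16, -3.78, -0.38, 0.0, 0.0, 1.4, 9.4]]
end [480.  40. 240.] [3.1416 0.     0.0407]
```

Emit:
jog_arm(increments=[[0, 0, -1, 0, 0, 10.2, 6], [0, 0, -1, 0, 0, 10.2, 6], [2.4, -4.45, -0.3, 0, 0, 0, 6], [2.4, -4.45, -0.3, 0, 0, 0, 6], [2.4, -4.45, -0.3, 0, 0, 0, 6], [2.4, -4.45, -0.3, 0, 0, 0, 6], [2.4, -4.45, -0.3, 0, 0, 0, 6], [2.4, -4.45, -0.3, 0, 0, 0, 6], [2.4, -4.45, -0.3, 0, 0, 0, 6], [2.4, -4.45, -0.3, 0, 0, 0, 6], [2.4, -4.45, -0.3, 0, 0, 0, 6], [2.4, -4.45, -0.3, 0, 0, 0, 6], [2.4, -4.45, -0.3, 0, 0, 0, 6], [2.4, -4.45, -0.3, 0, 0, 0, 6], [0, 0, 0, 0, 0, 0, 6]], squeeze=12)

```text
clock: 3.02
eef_pos: [479.1, 40.3, 243.7]
eef_rot: [-3.141, 0.0, 0.044]
wrist_force: [-0.1, -0.3, -0.7]
finger_gap: 60.2
```

```bash
python3 - <<'E'
from cell import *
from h import *
print(read_state()["eef_pos"],read_state()["joints"])
p=camera("wrist")
R,t,K=cam(p); print("cam pos",(-R.T@t).round(1),"fwd",R[2].round(3),K[0,0])
cv2.imwrite("pics/w1.png",p["image"][:,:,::-1])
for n,z in dict(holder=14,used_stone=31,finger_knob=64).items():
    for r in recognise(p,n)[:3]: print(n,"rec %.2f"%r["conf"],c2w(p,r["centre"]).round(1),proj(p,c2w(p,r["centre"])).round(0))
    for m in regions_of(p,n)[:3]:
        c,s,a=maskrect(p,m["mask"],z); print("   mask %.2f"%m["conf"],np.round(c,1),np.round(s,1),round(a,1),m["mask"].sum())
E
```

```text
[479.13629022  40.33848747 243.74733024] [7.63881029e-03 1.04228792e-01 1.62551799e+00 2.71741267e-04
 1.41215287e+00 1.53408429e+00]
cam pos [550.3  43.9 440.4] fwd [-0.241 -0.01  -0.97 ] 325.3761252273171
holder rec 0.90 [593.3  44.8  15.5] [[320.  84.]]
holder rec 0.78 [ 568.8 -114.9   12. ] [[445. 110.]]
   mask 0.97 [ 565.3 -118.3] [152.2  63.1] 7.2 6131
   mask 0.58 [569.1  43.4] [213.1  85.6] 2.7 9364
used_stone rec 0.88 [547.2  41.7  28.4] [[321. 122.]]
used_stone rec 0.67 [ 483.2 -371.4   14.7] [[629. 185.]]
   mask 0.94 [551.9  40.7] [109.9  40.8] 3.3 2353
   mask 0.71 [ 490.9 -356.8] [34.2 39.2] 86.4 652
finger_knob rec 0.81 [ 588.6 -119.4   34.2] [[458.  92.]]
finger_knob rec 0.58 [603.2  43.7  48.8] [[322.  71.]]
   mask 0.73 [609.3  45. ] [59.3 30.7] 2.5 1053
   mask 0.72 [ 593.7 -109.9] [42.1 25.3] 8.0 554
   mask 0.33 [534.4 253.9] [144.4 103.9] 5.2 12044
```

View pics/w1.png

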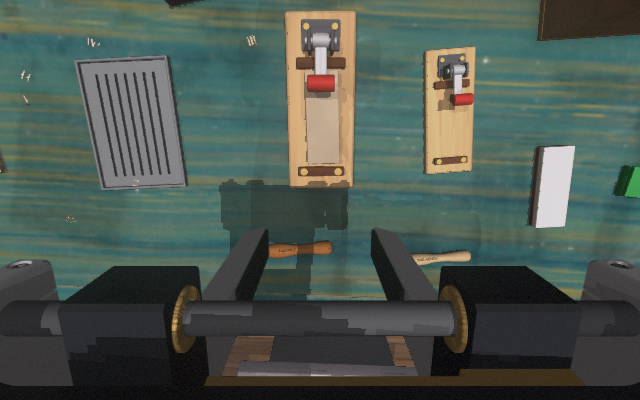

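The wrist view shows the board at (320,100) with the knob at (320,83), the tray at (130,122), the decoy holder at (450,108), and the fine stone at (552,186). The two cameras agree to about 3 mm. I'll measure the knob and board more closely.

```bash
python3 - <<'E'
from cell import *
from h import *
for n in ("wrist","top"):
    p=camera(n); im=p["image"].astype(int)
    red=((im[...,0]>140)&(im[...,1]<75)&(im[...,2]<75))
    _,lab,st,ce=cv2.connectedComponentsWithStats(red.astype(np.uint8))
    for i in range(1,len(st)):
        if st[i,4]>20 and 30<ce[i][1]<300:
            print(n,st[i],ce[i].round(1),"z64",unproj(p,ce[i],64).round(1),"z70",unproj(p,ce[i],70).round(1))
    for yaw,o in ((0.045,(550.5,42)),):
        c,s=np.cos(yaw),np.sin(yaw)
        P=[(o[0]+c*x-s*y,o[1]+s*x+c*y,z) for x,y,z in [(-90,-43,14),(125,-43,14),(125,43,14),(-90,43,14),(38,-15,64),(38,15,64),(-60,-30,22),(-60,30,22)]]
        q=proj(p,P); v=p["image"][:,:,::-1].copy(); v=cv2.resize(v,None,fx=4,fy=4,interpolation=cv2.INTER_CUBIC)
        for a in q: cv2.drawMarker(v,tuple(int(k*4+1.5) for k in a),(255,0,255),cv2.MARKER_CROSS,14,1)
        a=q.mean(0).astype(int)*4; cv2.imwrite(f"pics/chk_{n}.png",v[max(0,a[1]-300):a[1]+300,a[0]-300:a[0]+300])
E
```

```text
wrist [304  74  27  14 341] [317.1  80.8] z64 [[590.5  44.7  64. ]] z70 [[589.9  44.6  70. ]]
wrist [452  92  18  11 167] [460.4  96.8] z64 [[ 579.8 -114.3   64. ]] z70 [[ 579.4 -111.8   70. ]]
top [272 199   9   6  48] [276.3 201.3] z64 [[585.7  44.6  64. ]] z70 [[585.1  43.9  70. ]]
top [560 275  18  16  96] [567.9 281.9] z64 [[ 357.8 -712.9   64. ]] z70 [[ 358.6 -708.9   70. ]]
```

View pics/chk_wrist.png

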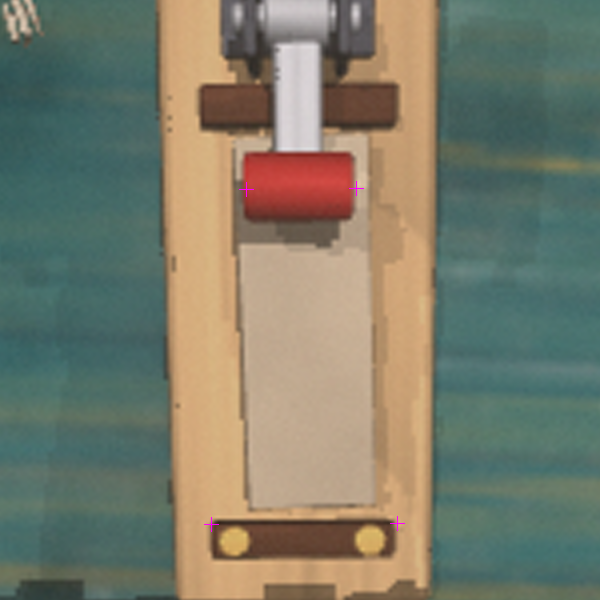

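View pics/chk_top.png

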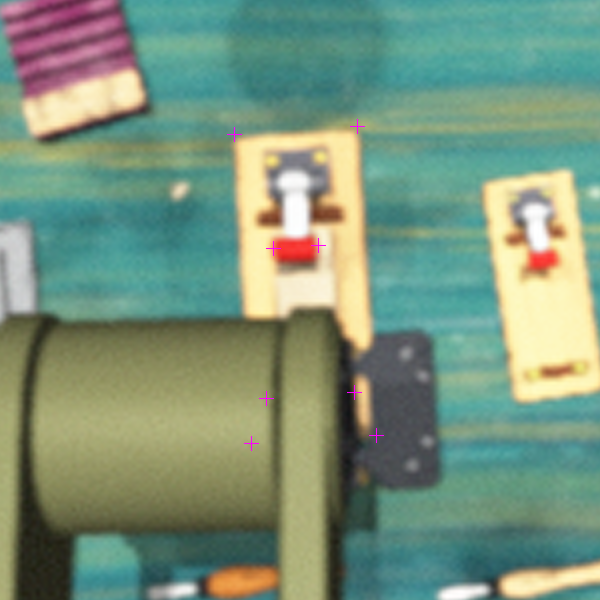

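Emit:
jog_arm(increments=[[2.73, 0.04, 2.7, 0, 0, 0, 6], [2.73, 0.04, 2.7, 0, 0, 0, 6], [2.73, 0.03, 2.7, 0, 0, 0, 6], [2.73, 0.03, 2.7, 0, 0, 0, 6], [0, 0, 2.3, 0, 0, 0, 6], [0, 0, 2.3, 0, 0, 0, 6], [0, 0, 2.3, 0, 0, 0, 6], [0, 0, 0, 0, 0, 0, 6]], squeeze=12)

```text
clock: 4.47
eef_pos: [586.8, 40.8, 65.6]
eef_rot: [-3.142, 0.003, 0.04]
wrist_force: [-0.3, -0.2, 0.3]
finger_gap: 59.8
```

```bash
python3 - <<'E'
from cell import *
from h import *
s=read_state();print(s["eef_pos"],s["eef_rot"],s["wrist_force"])
p=camera("wrist"); cv2.imwrite("pics/w2.png",p["image"][:,:,::-1])
E
```

```text
[586.8296079   40.76418528  65.56764515] [-3.14150025e+00  3.02151359e-03  4.03243644e-02] [-0.30888644 -0.19145471  0.25021815]
```

View pics/w2.png

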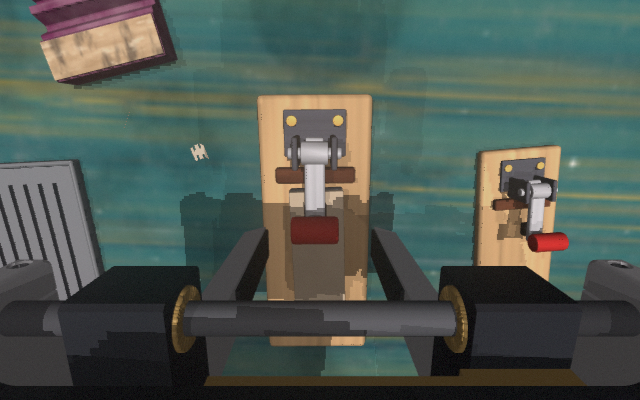

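Emit:
jog_arm(increments=[[0.1, -0.28, -0.1, 0, 0, -0.2, 6], [0, 0, 0, 0, 0, 0, 2.5], [0, 0, 0, 0, 0, 0, 2.5], [0, 0, 0, 0, 0, 0, 2.5], [0, 0, 0, 0, 0, 0, 2.5], [0, 0, 0, 0, 0, 0, 2.5]], squeeze=12)

```text
clock: 5.28
eef_pos: [588.6, 43.9, 67.9]
eef_rot: [3.142, 0.0, 0.044]
wrist_force: [0.9, 0.3, 0.1]
finger_gap: 25.2
```

```bash
python3 - <<'E'
from cell import *
from h import *
s=read_state();print(s["eef_pos"],s["eef_rot"],s["wrist_force"],s["finger_gap"])
p=camera("wrist"); cv2.imwrite("pics/w3.png",p["image"][:,:,::-1])
E
```

```text
[588.58364914  43.90959865  67.91968558] [3.14159039e+00 8.61704097e-05 4.42448410e-02] [0.88023314 0.34490365 0.12119273] 25.178711640709043
```

View pics/w3.png

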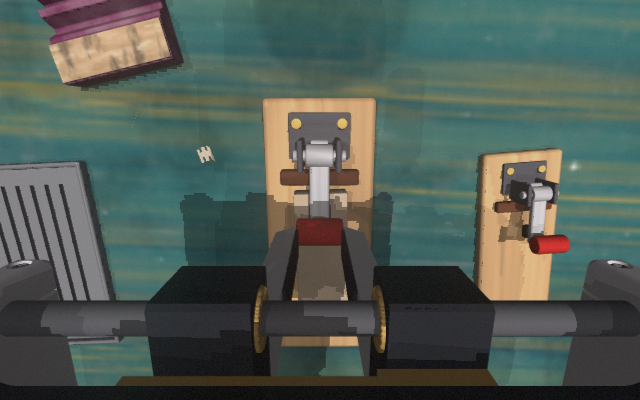

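```bash
python3 - <<'E'
from cell import *
from h import *
s=read_state()
p=camera("wrist")
print(s["eef_pos"],proj(p,[[588.6,43.9,64.9],[588.6,43.9,45.9],[588.6,31.4,64.9],[588.6,56.4,64.9],[588,28.7,64],[588,58.7,64],[588,58.7,45.9],[588,28.7,45.9]]).round(0))
crop(p,240,190,400,310,"w3c.png",5)
E
```

```text
[588.60949215  43.88167213  67.93727907] [[320. 233.]
 [320. 224.]
 [340. 233.]
 [301. 232.]
 [344. 234.]
 [298. 232.]
 [299. 223.]
 [342. 225.]]
w3c.png scale 5
```

View pics/w3c.png

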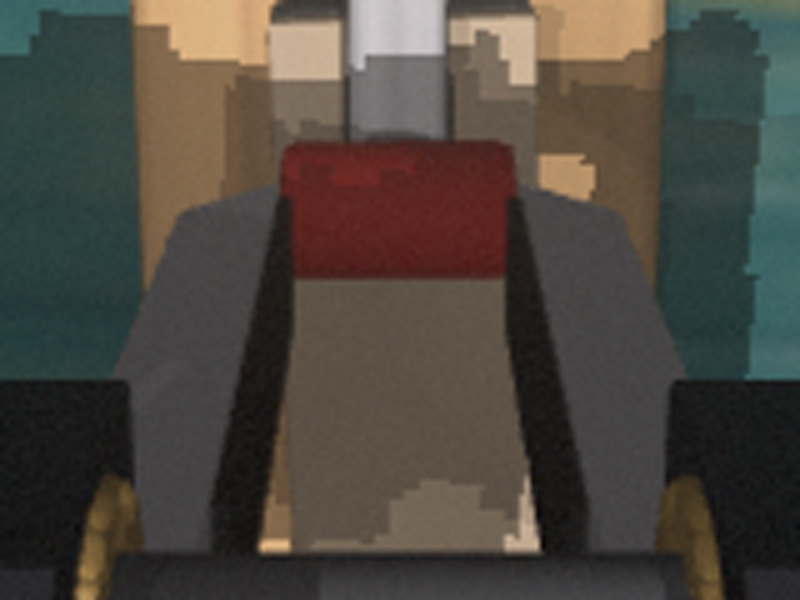

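Dark pads touch both knob ends in the crop (at about (290,240) and (512,240)), so it looks pinched even though the gap reads 25 mm. I'll swing it along the arc.

Emit:
jog_arm(increments=[[0, 0, 0, 0, 0, 0, 2], [0.49, 0, -0.86, 0, 0, 0, 2], [0.64, 0, -0.75, 0, 0, 0, 2], [0.77, 0, -0.61, 0, 0, 0, 2], [0.88, 0, -0.46, 0, 0, 0, 2], [0.95, 0, -0.28, 0, 0, 0, 2], [0.98, 0, -0.09, 0, 0, 0, 2], [0.98, 0, 0.1, 0, 0, 0, 2], [0, 0, 0, 0, 0, 0, 2]], squeeze=15)

```text
clock: 6.5
eef_pos: [645.7, 46.4, 96.8]
eef_rot: [-3.142, 0.001, 0.044]
wrist_force: [-0.3, -1.2, -0.9]
finger_gap: 19.8
```

```bash
python3 - <<'E'
from cell import *
from h import *
p=camera("wrist"); cv2.imwrite("pics/w4.png",p["image"][:,:,::-1])
E
```

```text
(no output)
```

View pics/w4.png

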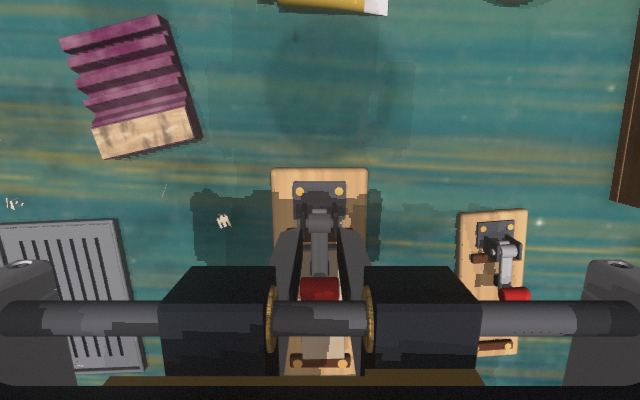

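The finger did not follow and the pads slid off. I'll triangulate the knob's actual position from several wrist views.

```bash
cat >> h.py <<'E'
def redblob(p,lo=70):
    im=p["image"].astype(int); red=((im[...,0]>lo)&(im[...,1]<im[...,0]*0.4)&(im[...,2]<im[...,0]*0.4))
    _,lab,st,ce=cv2.connectedComponentsWithStats(red.astype(np.uint8))
    return [(st[i],ce[i]) for i in range(1,len(st)) if st[i,4]>80]
E
python3 - <<'E'
from cell import *
from h import *
p=camera("wrist"); R,t,K=cam(p); print((-R.T@t).round(1))
for b in redblob(p): print(b)
crop(p,260,170,380,290,"w4c.png",5)
import pickle
pickle.dump(p,open("w4.pkl","wb"))
for z in (40,45,50,55,60,64,70):
    print(z,[unproj(p,b[1],z).round(1).tolist() for b in redblob(p)])
E
```

```text
[716.7  50.1 293.6]
(array([300, 278,  38,  22, 779], dtype=int32), array([318.57124519, 289.08215661]))
(array([502, 287,  29,  14, 352], dtype=int32), array([516.35511364, 293.78977273]))
w4c.png scale 5
40 [[[574.8, 44.8, 40.0]], [[577.7, -126.3, 40.0]]]
45 [[[577.6, 44.9, 45.0]], [[580.4, -122.8, 45.0]]]
50 [[[580.4, 45.0, 50.0]], [[583.2, -119.3, 50.0]]]
55 [[[583.2, 45.1, 55.0]], [[585.9, -115.9, 55.0]]]
60 [[[586.0, 45.2, 60.0]], [[588.6, -112.4, 60.0]]]
64 [[[588.2, 45.3, 64.0]], [[590.8, -109.6, 64.0]]]
70 [[[591.6, 45.4, 70.0]], [[594.1, -105.4, 70.0]]]
```

View pics/w4c.png

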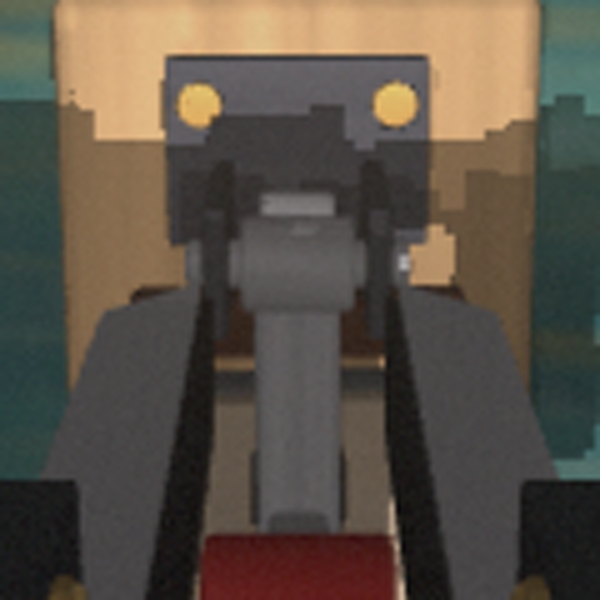

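The triangulated knob is at (588.3, 45, 64), as expected. But the finger pads look shorter than stated. I'll check what the cell module exports.

```bash
python3 - <<'E'
import cell
print([n for n in dir(cell) if not n.startswith("__")])
for n in dir(cell):
    if "over" in n or "finger" in n: print(n,getattr(cell,n))
E
python3 - <<'E'
import cv2
im=cv2.imread("pics/w2.png"); cv2.imwrite("pics/w2c.png",cv2.resize(im[200:300,240:400],None,fx=5,fy=5,interpolation=cv2.INTER_CUBIC))
E
```

```text
['Unreachable', 'camera', 'finger_overhang', 'read_state', 'recognise', 'regions_of', 'sign_off']
finger_overhang 22.0
```

View pics/w2c.png

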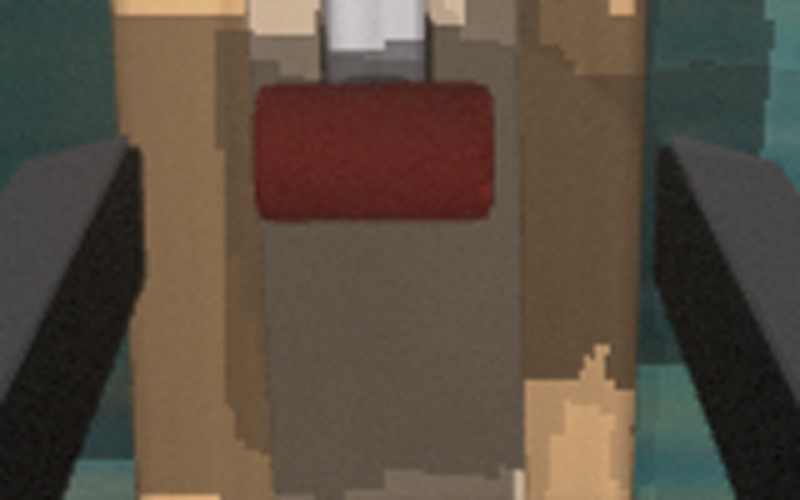

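```bash
python3 - <<'E'
from h import *; import pickle
from scipy.spatial.transform import Rotation as Ro
from scipy.optimize import least_squares
p=pickle.load(open("w4.pkl","rb"))
Rt=Ro.from_euler("xyz",[-3.142,0.001,0.044]).as_matrix(); T=np.array([645.7,46.4,96.8])
uv=np.array([[267.4,229],[372,230],[268.6,258],[371,257]])+0
def pr(a,b,h,w,g): # tool coords
    P=np.array([[a+w/2,-g/2+b,h],[a+w/2,g/2+b,h],[a-w/2,-g/2+b,h],[a-w/2,g/2+b,h]])
    return proj(p,(Rt@P.T).T+T)
for w in (16,):
    r=least_squares(lambda v:(pr(v[0],v[1],v[2],w,59.8)-uv).ravel(),[0,0,0]); print(r.x,r.fun.round(1))
r=least_squares(lambda v:(pr(v[0],v[1],v[2],v[3],59.8)-uv).ravel(),[0,0,0,16]); print(r.x,r.fun.round(1))
print(pr(0,0,22,16,59.8))
E
```

```text
[  1.62000177  -0.47921747 -21.17801854] [-0.2  1.5  0.3  0.4 -0.3 -1.4  0.2 -0.5]
[  1.28377933  -0.47919874 -20.37176071  17.23723906] [ 0.   0.5  0.1 -0.5 -0.  -0.5 -0.1  0.5]
[[277.65425739 212.24504832]
 [363.17376554 212.192774  ]
 [278.36972344 233.88123897]
 [362.46363729 233.83608407]]
```

The images put the fingertips about 21 mm behind the reported TCP, while the cell states 22 mm ahead. That explains why the pads closed above the knob. To test it safely, I'll go to TCP z=40, straddling the knob and stone, and close. That tip height is safe whichever of the two is right.

Emit:
jog_arm(increments=[[-2, 0, 0, 0, 0, 0, 6], [-2, 0, 0, 0, 0, 0, 6], [-1.88, -0.03, 0, 0, 0, 0, 6], [0, 0, 2, 0, 0, 0, 6], [0, 0, 2, 0, 0, 0, 6], [0, 0, 1.2, 0, 0, 0, 6], [0, 0, 0.5, 0, 0, 0, 6], [0, 0, 0, 0, 0, 0, 2], [0, 0, 0, 0, 0, 0, 2], [0, 0, 0, 0, 0, 0, 2], [0, 0, 0, 0, 0, 0, 2], [0, 0, 0, 0, 0, 0, 2]], squeeze=8)

```text
clock: 8.1
eef_pos: [586.9, 44.1, 40.8]
eef_rot: [3.141, -0.001, 0.044]
wrist_force: [-1.8, -0.8, 3.6]
finger_gap: 30.2
```

```bash
python3 - <<'E'
from cell import *
from h import *
print(read_state()["wrist_force"])
p=camera("wrist"); crop(p,200,150,440,330,"w5.png")
E
```

```text
[-1.79575768 -0.83615898  3.60657023]
w5.png scale 3.3333333333333335
```

View pics/w5.png

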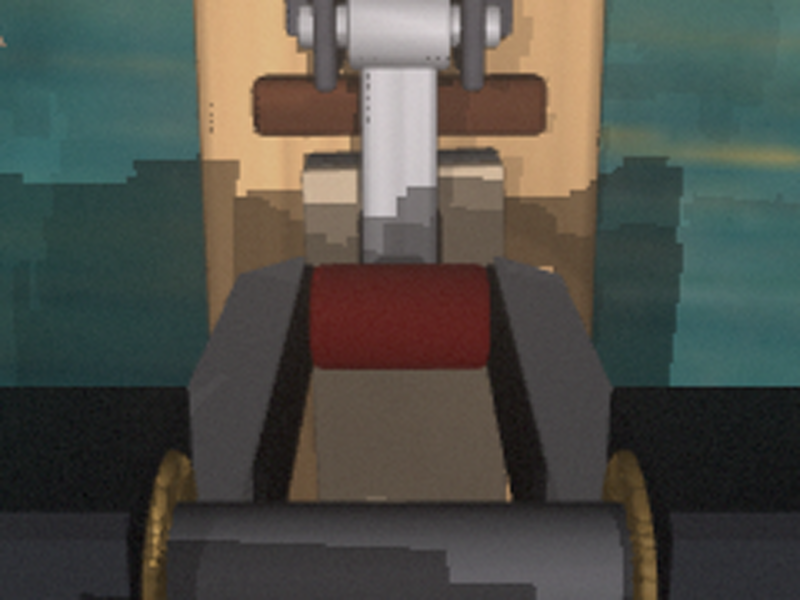

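The gap stopped at 30.2 mm, so the knob is held and the fingertips really are about 43 mm shorter than stated. From here I'll use tip z = TCP z + 21. Next I'll deepen the grip and swing along the arc.

Emit:
jog_arm(increments=[[0, 0, 0, 0, 0, 0, 5], [0, 0, 0.6, 0, 0, 0, 5], [0, 0, 0.8, 0, 0, 0, 5], [0, 0, 0, 0, 0, 0, 2], [0, 0, 0, 0, 0, 0, 2], [0, 0, 0, 0, 0, 0, 2], [0.49, 0, -0.86, 0, 0, 0, 2], [0.64, 0, -0.75, 0, 0, 0, 2], [0.77, 0, -0.61, 0, 0, 0, 2], [0.88, 0, -0.46, 0, 0, 0, 2], [0.95, 0, -0.28, 0, 0, 0, 2], [0.98, 0, -0.09, 0, 0, 0, 2], [0.98, 0, 0.1, 0, 0, 0, 2], [0, 0, 0, 0, 0, 0, 2]], squeeze=15)

```text
clock: 9.9
eef_pos: [645.8, 46.8, 57.4]
eef_rot: [-3.141, -0.004, 0.044]
wrist_force: [1.0, -1.2, 6.4]
finger_gap: 29.6
```

```bash
python3 - <<'E'
from cell import *
from h import *
print(read_state()["wrist_force"])
p=camera("wrist"); crop(p,160,130,480,370,"w6.png")
E
```

```text
[ 1.02578662 -1.15795489  6.41338332]
w6.png scale 2.5
```

View pics/w6.png

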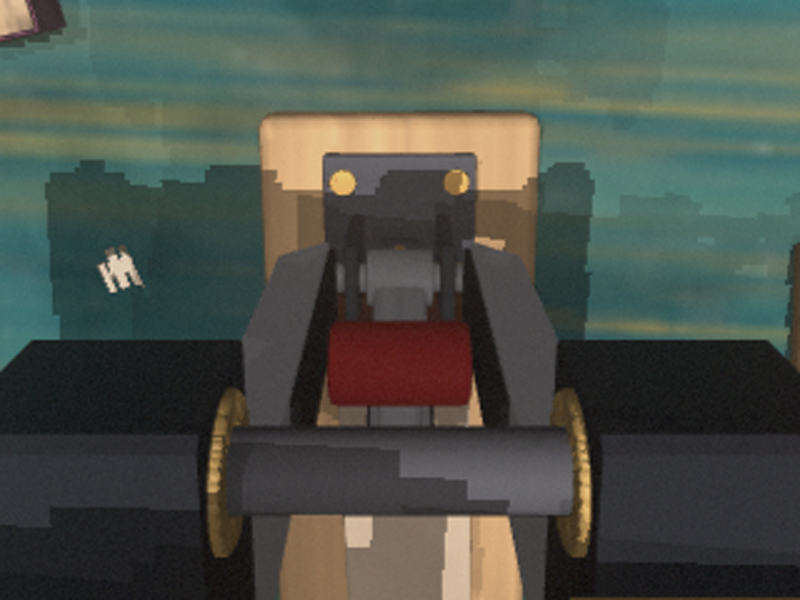

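```bash
cat >> h.py <<'E'
O=np.array([550.3,42.5]); YAW=0.045
def H(x,y,z):
    c,s=np.cos(YAW),np.sin(YAW); return np.array([O[0]+c*x-s*y,O[1]+s*x+c*y,z])
def knob(th):
    a=np.arctan2(21,-47)-th; return H(85+51.5*np.cos(a),0,43+51.5*np.sin(a))
E
python3 - <<'E'
from cell import *
from h import *
p=camera("wrist")
for b in redblob(p,50): print(b[0],b[1].round(1))
for th in np.arange(0,1.7,.1): print(round(th,1),knob(th).round(1),proj(p,knob(th)).round(1)[0], round(30*325.4/ (cam(p)[0]@knob(th)+cam(p)[1])[2],1))
E
```

```text
[ 291  259   58   33 1829] [319.2 275.1]
0.0 [588.2  44.2  64. ] [320.5 319.9] 45.4
0.1 [590.6  44.3  68.6] [320.6 320.9] 46.4
0.2 [593.3  44.4  72.9] [320.6 321.1] 47.5
0.3 [596.5  44.6  77. ] [320.6 320.4] 48.6
0.4 [600.1  44.7  80.7] [320.6 318.8] 49.7
0.5 [604.1  44.9  84. ] [320.6 316.2] 50.8
0.6 [608.3  45.1  86.9] [320.6 312.7] 51.9
0.7 [612.8  45.3  89.4] [320.6 308.1] 52.8
0.8 [617.5  45.5  91.4] [320.6 302.5] 53.7
0.9 [622.5  45.7  92.9] [320.6 296. ] 54.5
1.0 [627.5  46.   93.9] [320.6 288.6] 55.2
1.1 [632.6  46.2  94.4] [320.6 280.4] 55.7
1.2 [637.8  46.4  94.4] [320.6 271.7] 56.1
1.3 [642.9  46.7  93.9] [320.6 262.4] 56.4
1.4 [647.9  46.9  92.9] [320.6 252.8] 56.4
1.5 [652.8  47.1  91.4] [320.6 243. ] 56.3
1.6 [657.6  47.3  89.4] [320.5 233.3] 56.1
```

Knob pixel (319,275) corresponds to about 1.16 rad, past centre. I'll carry it a little further, release, lift and look.

Emit:
jog_arm(increments=[[0.9, 0, 0.1, 0, 0, 0, 2], [0, 0, 0, 0, 0, 0, 6], [0, 0, 0, 0, 0, 0, 6], [0, 0, 0, 0, 0, 0, 6], [0, 0, -2.5, 0, 0, 0, 6], [0, 0, -4, 0, 0, 0, 6], [-5, 0, -4, 0, 0, 0, 6], [-5, 0, 0, 0, 0, 0, 6], [-5, 0, 0, 0, 0, 0, 6], [0, 0, 0, 0, 0, 0, 6]])

```text
clock: 11.25
eef_pos: [501.6, 40.5, 159.4]
eef_rot: [-3.142, 0.0, 0.044]
wrist_force: [0.2, -0.4, 1.1]
finger_gap: 60.0
```

```bash
python3 - <<'E'
from cell import *
from h import *
p=camera("wrist"); cv2.imwrite("pics/w7.png",p["image"][:,:,::-1])
for b in redblob(p,50): print(b[0],b[1].round(1))
for th in (0,.1,1.4,1.5,1.6): print(th,proj(p,knob(th)).round(1)[0])
P=[H(x,y,z) for x,y,z in [(-90,-43,14),(125,-43,14),(125,43,14),(-90,43,14),(-60,-30,22),(-60,30,22),(60,-30,22),(60,30,22)]]
print(proj(p,P).round(1).tolist())
for n,z in dict(holder=14,used_stone=31,drip_tray=9,fine_stone=17).items():
    for m in regions_of(p,n)[:3]:
        c,s,a=maskrect(p,m["mask"],z); print(n,"   mask %.2f"%m["conf"],np.round(c,1),np.round(s,1),round(a,1),m["mask"].sum())
E
```

```text
[299   0  41  10 328] [319.9   3.6]
[489 112  24  14 278] [500.1 118.3]
0 [320.2 100.9]
0.1 [320.2  97.7]
1.4 [320.2  13.2]
1.5 [320.2   6.4]
1.6 [3.202e+02 1.000e-01]
[[359.2, 224.4], [365.6, 7.5], [274.5, 7.7], [281.3, 224.6], [348.6, 199.8], [291.9, 199.9], [351.1, 79.5], [289.1, 79.6]]
holder    mask 0.77 [ 566.  -120.2] [151.6  67. ] 7.0 9151
holder    mask 0.63 [572.4  43.8] [218.8  85. ] 2.7 13473
used_stone    mask 0.67 [552.5  41.6] [110.   40.9] 3.4 4567
used_stone    mask 0.18 [ 481.4 -251.8] [106.5  50.7] 5.8 4330
drip_tray    mask 0.94 [532.5 283.9] [165.7 119.4] 5.3 17758
fine_stone    mask 0.71 [ 477. -265.] [112.3  52.3] 5.8 4353
```

View pics/w7.png

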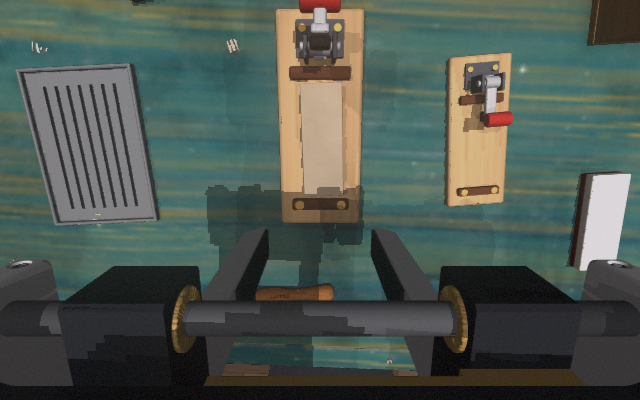

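The knob is at the top edge, (320,4), which fits about 1.5–1.6 rad with nothing touching it. The used stone is still seated at (321,137). Now the used stone, with tip height about 20 mm.

Emit:
jog_arm(increments=[[2.2, 0.06, 2, 0, 0, -0.7, 6], [2.2, 0.06, 4, 0, 0, 0, 6], [0, 0, 4, 0, 0, 0, 6], [0, 0, 3, 0, 0, 0, 6], [0, 0, 2, 0, 0, 0, 6], [0, 0, 1, 0, 0, 0, 6], [0, 0, 0, 0, 0, 0, 6]])

```text
clock: 12.38
eef_pos: [548.1, 41.5, -1.3]
eef_rot: [-3.142, 0.001, 0.056]
wrist_force: [-0.0, 0.2, 1.3]
finger_gap: 59.9
```

```bash
python3 - <<'E'
from cell import *
from h import *
s=read_state();print(s["wrist_force"],s["eef_pos"])
p=camera("wrist"); cv2.imwrite("pics/w8.png",p["image"][:,:,::-1])
E
```

```text
[-0.04101368  0.21849337  1.33597409] [548.10143022  41.49341695  -1.32949223]
```

View pics/w8.png

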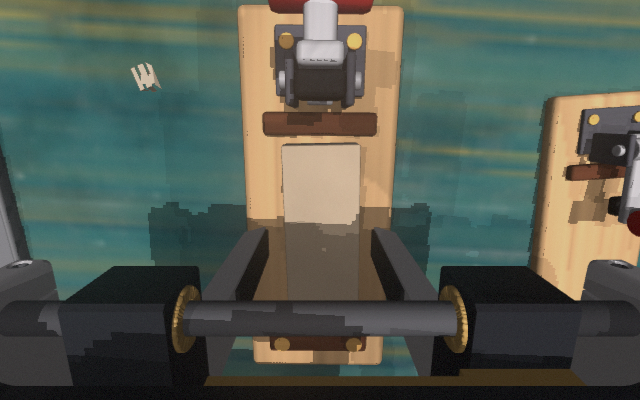

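Emit:
jog_arm(increments=[[0, 0, 0, 0, 0, 0, 3], [0, 0, 0, 0, 0, 0, 3], [0, 0, 0, 0, 0, 0, 3], [0, 0, 0, 0, 0, 0, 3], [0, 0, -0.5, 0, 0, 0, 3], [0, 0, -1.5, 0, 0, 0, 3], [0, 0, 0, 0, 0, 0, 3]], squeeze=25)

```text
clock: 13.3
eef_pos: [548.7, 41.5, 20.5]
eef_rot: [3.142, -0.002, 0.056]
wrist_force: [0.1, 0.5, -1.7]
finger_gap: 39.6
```

```bash
python3 - <<'E'
from cell import *
from h import *
s=read_state();print(s["wrist_force"],s["eef_pos"])
p=camera("wrist"); cv2.imwrite("pics/w9.png",p["image"][:,:,::-1])
for m in regions_of(p,"used_stone")[:2]:
    c,q,a=maskrect(p,m["mask"],51); print(m["conf"],c,q,a)
E
```

```text
[ 0.05857842  0.46220289 -1.74386907] [548.66631948  41.5272035   20.47933754]
0.72 (564.1530151367188, 42.942535400390625) (88.65733337402344, 40.57523727416992) 3.9784328937530518
```

View pics/w9.png

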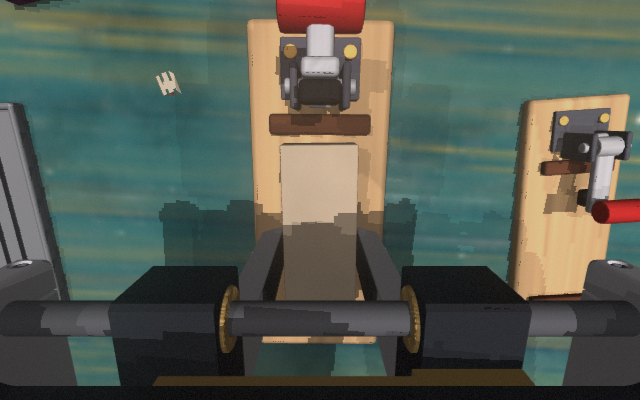

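The stone is gripped at a 39.6 mm gap, lifted level, with the finger still open. I'll carry it to the tray, whose centre is about (531,284) at 5.3°.

Emit:
jog_arm(increments=[[0, 0, -2, 0, 0, 0, 3], [0, 0, -3, 0, 0, 0, 3], [0, 0, -2, 0, 0, -2.1, 3], [0.01, -3, 0, 0, 0, 0, 3], [0.01, -4.5, 0, 0, 0, 0, 3], [0.01, -4.5, 0, 0, 0, 0, 3], [0.01, -4.5, 0, 0, 0, 0, 3], [0.01, -4.5, 0, 0, 0, 0, 3], [0.02, -3.3, 0, 0, 0, 0, 3], [0, 0, 0, 0, 0, 0, 3], [0, 0, 3, 0, 0, 0, 3], [0, 0, 3, 0, 0, 0, 3], [0, 0, 2.5, 0, 0, 0, 3], [0, 0, 0, 0, 0, 0, 3]])

```text
clock: 15.15
eef_pos: [525.0, 282.1, 2.2]
eef_rot: [3.14, 0.004, 0.092]
wrist_force: [0.0, 0.3, -0.5]
finger_gap: 39.6
```

```bash
python3 - <<'E'
from cell import *
from h import *
s=read_state();print(s["wrist_force"],s["eef_pos"])
p=camera("wrist"); cv2.imwrite("pics/w10.png",p["image"][:,:,::-1])
E
```

```text
[ 0.006086    0.26701089 -0.47938088] [525.00170483 282.10939472   2.20754902]
```

View pics/w10.png

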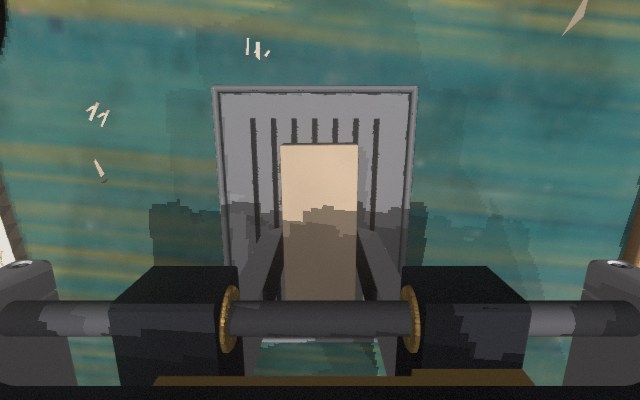

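The stone is centred over the tray. I'll lower it the last 13 mm slowly.

Emit:
jog_arm(increments=[[0, 0, 0.6, 0, 0, 0, 3], [0, 0, 0.4, 0, 0, 0, 3], [0, 0, 0.2, 0, 0, 0, 3], [0, 0, 0, 0, 0, 0, 3], [0, 0, 0, 0, 0, 0, 3]])

```text
clock: 15.82
eef_pos: [526.1, 283.6, -7.8]
eef_rot: [-3.142, -0.0, 0.093]
wrist_force: [0.4, -0.1, -1.3]
finger_gap: 39.3
```

Emit:
jog_arm(increments=[[0, 0, 0.15, 0, 0, 0, 3], [0, 0, 0.1, 0, 0, 0, 3], [0, 0, 0, 0, 0, 0, 3]])

```text
clock: 16.2
eef_pos: [526.0, 283.5, -10.4]
eef_rot: [-3.142, -0.0, 0.093]
wrist_force: [-0.8, -0.6, 0.3]
finger_gap: 39.9
```

Emit:
jog_arm(increments=[[0, 0, 0.08, 0, 0, 0, 3], [0, 0, 0, 0, 0, 0, 3]])

```text
clock: 16.45
eef_pos: [526.0, 283.5, -10.5]
eef_rot: [-3.142, -0.0, 0.093]
wrist_force: [-4.5, -1.8, 9.1]
finger_gap: 39.8
```

Contact: force rose to 9 N at z −10.5, matching the floor height. Releasing and lifting.

Emit:
jog_arm(increments=[[0, 0, -0.06, 0, 0, 0, 3], [0, 0, 0, 0, 0, 0, 5.6], [0, 0, 0, 0, 0, 0, 5.6], [0, 0, 0, 0, 0, 0, 5.6], [0, 0, -2, 0, 0, 0, 5.6], [0, 0, -4, 0, 0, 0, 6], [0, 0, -4, 0, 0, 0, 6], [-2, 0, -4, 0, 0, 0, 6], [-2, 0, -2, 0, 0, 0, 6], [0, 0, 0, 0, 0, 0, 6]])

```text
clock: 17.7
eef_pos: [486.3, 280.2, 152.2]
eef_rot: [-3.14, -0.004, 0.094]
wrist_force: [0.5, -1.2, -0.9]
finger_gap: 60.1
```

```bash
python3 - <<'E'
from cell import *
from h import *
s=read_state();print(s["wrist_force"],s["eef_pos"])
p=camera("wrist"); cv2.imwrite("pics/w11.png",p["image"][:,:,::-1])
for n,z in dict(used_stone=21,drip_tray=9).items():
    for m in regions_of(p,n)[:2]:
        c,q,a=maskrect(p,m["mask"],z); print(n,round(m["conf"],2),np.round(c,1),np.round(q,1),round(a,1))
E
```

```text
[ 0.52048485 -1.21166196 -0.86445669] [486.32749527 280.2234269  152.18931498]
used_stone 0.97 [530.5 284.7] [110.1  40.3] 6.2
drip_tray 0.82 [531.9 286.7] [166.  116.7] 5.4
```

View pics/w11.png

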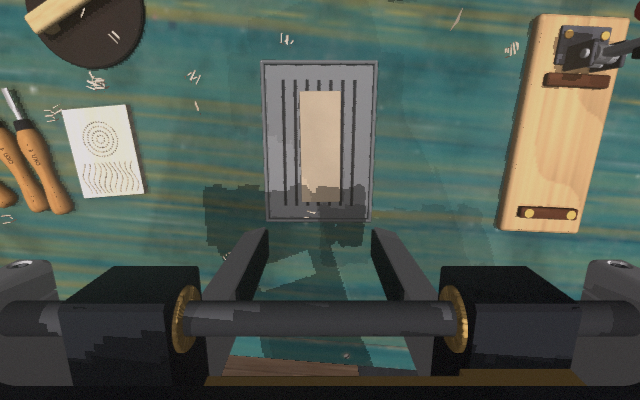

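The used stone lies flat and centred in the tray at (320,147). Now over to the fine stone.

Emit:
jog_arm(increments=[[-0.92, 4.5, 0, 0, 0, -0.5, 6], [-0.92, 4.5, 0, 0, 0, 0, 6], [-0.92, 4.5, 0, 0, 0, 0, 6], [-0.92, 4.5, 0, 0, 0, 0, 6], [-0.92, 4.5, 0, 0, 0, 0, 6], [-0.92, 4.5, 0, 0, 0, 0, 6], [-0.92, 4.5, 0, 0, 0, 0, 6], [-0.92, 4.5, 0, 0, 0, 0, 6], [-0.92, 4.5, 0, 0, 0, 0, 6], [-0.92, 4.5, 0, 0, 0, 0, 6], [-0.92, 4.5, 0, 0, 0, 0, 6], [-0.92, 4.5, 0, 0, 0, 0, 6], [0, 0, 0, 0, 0, 0, 6], [0, 0, 0, 0, 0, 0, 6]])

```text
clock: 19.6
eef_pos: [430.7, -268.4, 148.5]
eef_rot: [-3.14, 0.001, 0.101]
wrist_force: [-0.9, -0.1, 0.3]
finger_gap: 59.6
```

```bash
python3 - <<'E'
from cell import *
from h import *
s=read_state();print(s["wrist_force"],s["eef_pos"],s["eef_rot"])
p=camera("wrist"); cv2.imwrite("pics/w12.png",p["image"][:,:,::-1])
for n,z in dict(fine_stone=17).items():
    for m in regions_of(p,n)[:2]:
        c,q,a=maskrect(p,m["mask"],z); print(n,round(m["conf"],2),np.round(c,1),np.round(q,1),round(a,1))
im=p["image"].astype(int); w=(im.min(2)>170); _,l,st,ce=cv2.connectedComponentsWithStats(w.astype(np.uint8))
for i in range(1,len(st)):
    if st[i,4]>1000: print(st[i],maskrect(p,l==i,17))
E
```

```text
[-0.86938668 -0.06553842  0.30791529] [ 430.68391542 -268.35588473  148.48915173] [-3.14041132e+00  1.12714662e-03  1.01339692e-01]
fine_stone 0.64 [ 476.4 -272.4] [110.4  40.5] 5.8
[ 309   90   41  102 3889] ((480.2735595703125, -271.7738342285156), (99.26687622070312, 39.037445068359375), 5.360274791717529)
```

View pics/w12.png

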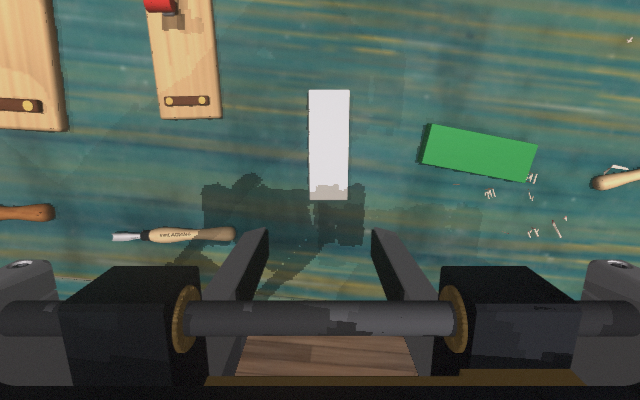

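Emit:
jog_arm(increments=[[2, 0.45, 2, 0, 0, 0, 6], [2.06, 0.44, 4, 0, 0, 0, 6], [0, 0, 4, 0, 0, 0, 6], [0, 0, 3, 0, 0, 0, 6], [0, 0, 2, 0, 0, 0, 6], [0, 0, 1.3, 0, 0, 0, 6], [0, 0, 0, 0, 0, 0, 6], [0, 0, 0, 0, 0, 0, 6]])

```text
clock: 20.7
eef_pos: [472.6, -273.4, -12.9]
eef_rot: [3.141, -0.001, 0.102]
wrist_force: [-0.1, 0.0, 0.6]
finger_gap: 60.1
```

```bash
python3 - <<'E'
from cell import *
from h import *
s=read_state();print(s["wrist_force"],s["eef_pos"],s["eef_rot"])
p=camera("wrist"); cv2.imwrite("pics/w13.png",p["image"][:,:,::-1])
E
```

```text
[-0.11628381  0.03024701  0.56539474] [ 472.6141758  -273.42750641  -12.85551728] [ 3.14081487e+00 -9.51261663e-04  1.02120990e-01]
```

View pics/w13.png

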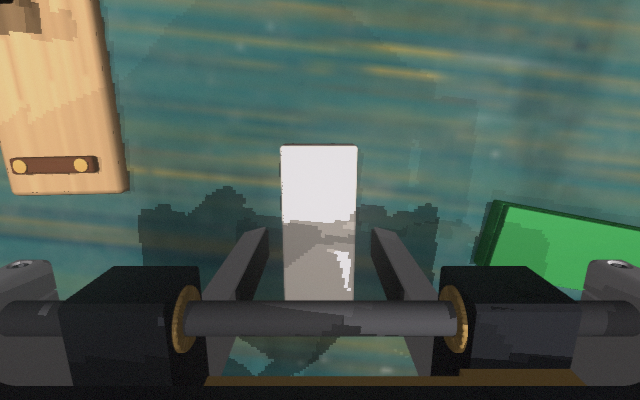

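Emit:
jog_arm(increments=[[0, 0, 0.2, 0, 0, 0, 6], [0, 0, 0, 0, 0, 0, 3], [0, 0, 0, 0, 0, 0, 3], [0, 0, 0, 0, 0, 0, 3], [0, 0, 0, 0, 0, 0, 3]], squeeze=25)

```text
clock: 21.38
eef_pos: [472.1, -273.4, -15.6]
eef_rot: [3.142, -0.0, 0.102]
wrist_force: [-0.3, -0.0, 1.9]
finger_gap: 39.6
```

```bash
python3 - <<'E'
from cell import *
s=read_state();print(s["wrist_force"],s["eef_pos"],s["eef_rot"],s["finger_gap"])
E
```

```text
[-3.38648535e-01 -1.01822839e-03  1.92485128e+00] [ 472.12852821 -273.36810616  -15.61779562] [ 3.14152835e+00 -4.75497015e-05  1.01831536e-01] 39.568831097282356
```

The fine stone is gripped. Lifting it and carrying it to above the seat.

Emit:
jog_arm(increments=[[0, 0, -1, 0, 0, 0, 3], [0, 0, -3, 0, 0, 0, 3], [0, 0, -4, 0, 0, 1.6, 3], [0, 0, -2.5, 0, 0, 1.7, 3], [1.11, -3.9, 0, 0, 0, 0, 3], [1.11, -3.9, 0, 0, 0, 0, 3], [1.11, -3.9, 0, 0, 0, 0, 3], [1.11, -3.9, 0, 0, 0, 0, 3], [1.11, -3.9, 0, 0, 0, 0, 3], [1.11, -3.9, 0, 0, 0, 0, 3], [1.11, -3.9, 0, 0, 0, 0, 3], [1.14, -3.83, 0, 0, 0, 0, 3], [0, 0, 0, 0, 0, 0, 3], [0, 0, 4, 0, 0, 0, 3], [0, 0, 2.5, 0, 0, 0, 3], [0, 0, 0, 0, 0, 0, 3], [0, 0, 0, 0, 0, 0, 3]])

```text
clock: 23.5
eef_pos: [548.0, 41.2, 25.6]
eef_rot: [3.142, -0.001, 0.044]
wrist_force: [-0.2, -0.6, -0.9]
finger_gap: 39.4
```

```bash
python3 - <<'E'
from cell import *
from h import *
s=read_state();print(s["wrist_force"],s["eef_pos"],s["eef_rot"])
p=camera("wrist"); cv2.imwrite("pics/w14.png",p["image"][:,:,::-1])
import pickle; pickle.dump(p,open("w14.pkl","wb"))
crop(p,220,70,420,220,"w14c.png",4)
E
```

```text
[-0.16039237 -0.62072218 -0.92627918] [547.95894318  41.22875047  25.61971593] [ 3.14154181e+00 -1.44298825e-03  4.37856624e-02]
w14c.png scale 4
```

View pics/w14.png

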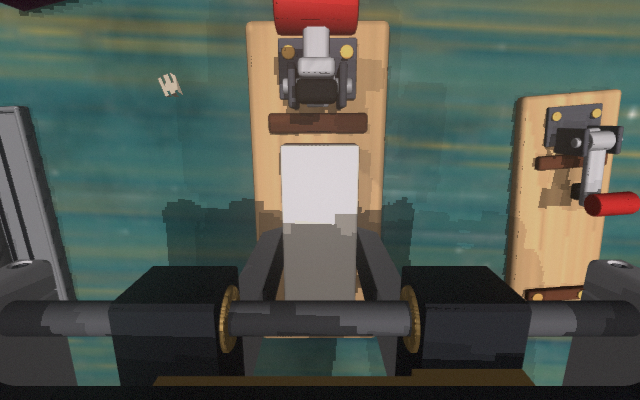

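View pics/w14c.png

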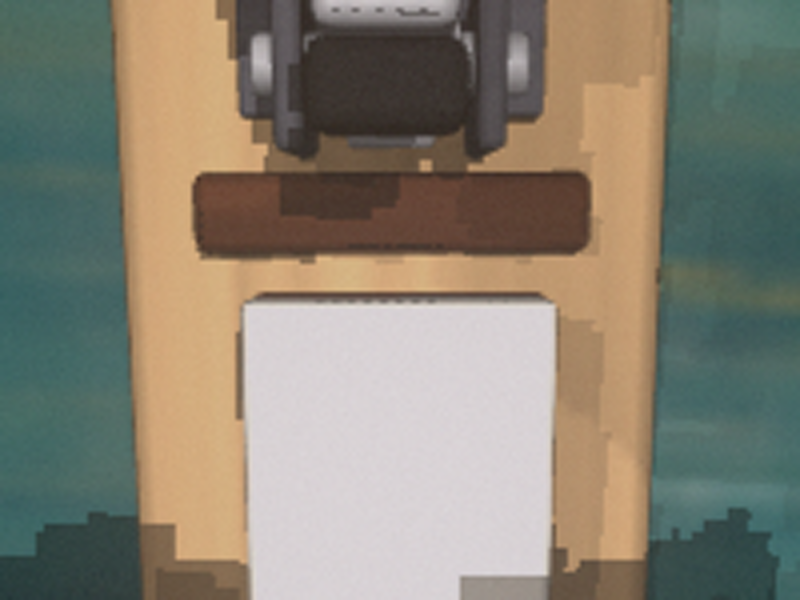

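```bash
python3 - <<'E'
from h import *; import pickle
p=pickle.load(open("w14.pkl","rb"))
f=lambda u,v,z: unproj(p,[[220+(u+.5)/4-.5,70+(v+.5)/4-.5]],z)[0].round(1)
print("cleat edge L,R top",f(200,248,22),f(590,246,22))
print("cleat bottom edge",f(395,256,14))
print("stone far top L,R",f(245,304,58.2),f(556,304,58.2), "side bottom",f(400,294,41.2))
print("board edges at v=300",f(131,300,14),f(660,300,14),"v=500",f(138,500,14),f(651,500,14))
E
```

```text
cleat edge L,R top [610.7  74.6  22. ] [613.5  15.9  22. ]
cleat bottom edge [610.5  45.2  14. ]
stone far top L,R [605.6  63.5  58.2] [607.2  24.8  58.2] side bottom [606.5  44.2  41.2]
board edges at v=300 [601.9  86.6  14. ] [605.4   3.   14. ] v=500 [569.4  85.7  14. ] [573.    1.5  14. ]
```

The stone end measures x=606.5 against a cleat face at 611.5, which is the ideal 5 mm play. It's 1 mm off sideways. I'll correct that and lower.

Emit:
jog_arm(increments=[[0, -0.1, 0.8, 0, 0, -0.1, 3], [0, 0, 0.8, 0, 0, 0, 3], [0, 0, 0.5, 0, 0, 0, 3], [0, 0, 0.2, 0, 0, 0, 3], [0, 0, 0, 0, 0, 0, 3], [0, 0, 0, 0, 0, 0, 3]])

```text
clock: 24.3
eef_pos: [547.5, 42.6, 1.5]
eef_rot: [-3.142, -0.0, 0.046]
wrist_force: [0.1, 0.0, -0.2]
finger_gap: 39.9
```

Emit:
jog_arm(increments=[[0, 0, 0.15, 0, 0, 0, 3], [0, 0, 0.1, 0, 0, 0, 3], [0, 0, 0, 0, 0, 0, 3]])

```text
clock: 24.68
eef_pos: [547.3, 42.6, -1.3]
eef_rot: [3.142, 0.0, 0.046]
wrist_force: [0.3, 0.3, -2.4]
finger_gap: 39.8
```

Emit:
jog_arm(increments=[[0, 0, 0.06, 0, 0, 0, 3], [0, 0, 0, 0, 0, 0, 3]])

```text
clock: 24.92
eef_pos: [547.4, 42.6, -1.6]
eef_rot: [-3.142, -0.0, 0.046]
wrist_force: [-2.8, 0.6, 1.5]
finger_gap: 39.7
```

```bash
python3 - <<'E'
from cell import *
from h import *
s=read_state();print(s["wrist_force"],s["eef_pos"],s["eef_rot"])
p=camera("wrist"); crop(p,220,70,420,220,"w15c.png",4)
E
```

```text
[-2.81983001  0.63936871  1.52065403] [547.38694437  42.6007813   -1.62240099] [-3.14159206e+00 -1.91463242e-04  4.60128703e-02]
w15c.png scale 4
```

View pics/w15c.png

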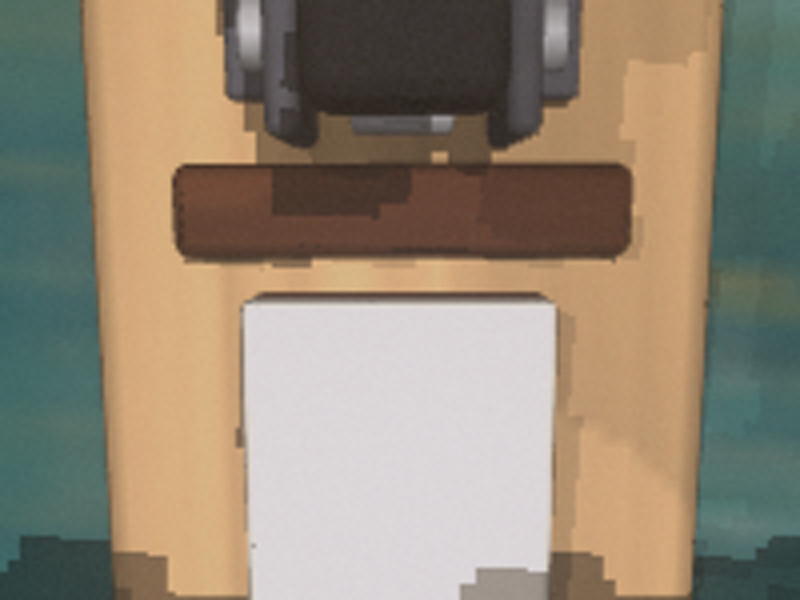

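The stone is down on the board, centred. Releasing and lifting, then checking.

Emit:
jog_arm(increments=[[0, 0, 0.03, 0, 0, 0, 3], [0, 0, 0, 0, 0, 0, 6], [0, 0, 0, 0, 0, 0, 6], [0, 0, 0, 0, 0, 0, 6], [0, 0, -2, 0, 0, 0, 6], [0, 0, -4, 0, 0, 0, 6], [-2.5, 0, -4, 0, 0, 0, 6], [-2.5, 0, -4, 0, 0, 0, 6], [0, 0, -2, 0, 0, 0, 6], [0, 0, 0, 0, 0, 0, 6]])

```text
clock: 26.22
eef_pos: [498.0, 40.3, 159.1]
eef_rot: [3.141, -0.003, 0.046]
wrist_force: [0.2, 0.1, 0.3]
finger_gap: 59.9
```

```bash
python3 - <<'E'
from cell import *
from h import *
s=read_state();print(s["wrist_force"],s["eef_pos"],s["eef_rot"])
p=camera("wrist"); cv2.imwrite("pics/w16.png",p["image"][:,:,::-1]); crop(p,240,0,400,230,"w16c.png")
for n,z in dict(fine_stone=31).items():
    for m in regions_of(p,n)[:2]:
        c,q,a=maskrect(p,m["mask"],z); print(n,round(m["conf"],2),np.round(c,1),np.round(q,1),round(a,1))
E
```

```text
[0.19057246 0.1227846  0.31841493] [498.00237717  40.32150634 159.11796073] [ 3.14145881e+00 -2.98095172e-03  4.60471348e-02]
w16c.png scale 2.608695652173913
fine_stone 0.62 [551.5  43.3] [110.   41.6] 2.6
```

View pics/w16.png

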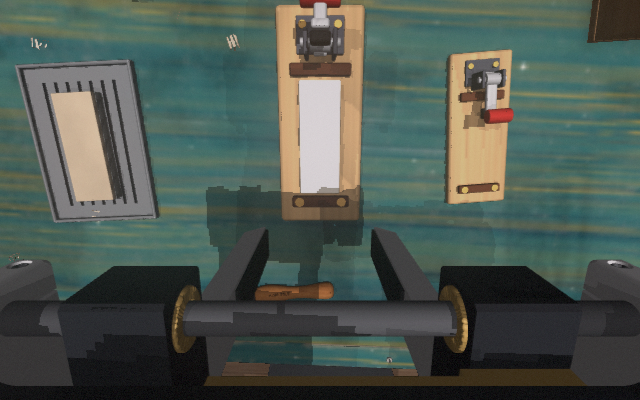

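View pics/w16c.png

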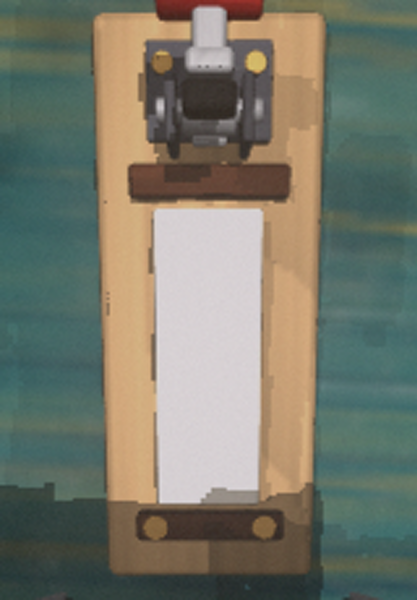

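The fine stone is seated white side up between the cleats, measuring (551.5, 43.3) against a seat of about (551.5, 42.7), and the finger is open. Next, over the open knob.

Emit:
jog_arm(increments=[[3.96, 0.02, 0, 0, 0, 0, 6], [3.96, 0.02, 0, 0, 0, 0, 6], [3.96, 0.01, 0, 0, 0, 0, 6], [3.96, 0.01, 0, 0, 0, 0, 6], [0, 0, 3.5, 0, 0, 0, 6], [0, 0, 3, 0, 0, 0, 6], [0, 0, 0, 0, 0, 0, 6], [0, 0, 0, 0, 0, 0, 6]])

```text
clock: 27.32
eef_pos: [656.0, 47.0, 93.5]
eef_rot: [-3.142, -0.001, 0.046]
wrist_force: [0.5, 0.4, 0.7]
finger_gap: 60.4
```

```bash
python3 - <<'E'
from cell import *
from h import *
s=read_state();print(s["wrist_force"],s["eef_pos"],s["eef_rot"])
p=camera("wrist"); cv2.imwrite("pics/w17.png",p["image"][:,:,::-1])
for b in redblob(p,50): print(b[0],b[1].round(1))
for th in (1.4,1.5,1.6): print(th,proj(p,knob(th)).round(1)[0])
E
```

```text
[0.47934304 0.35938419 0.73417293] [655.98507569  46.99378646  93.50714832] [-3.14158685e+00 -5.40241474e-04  4.59902791e-02]
[296 217  47  24 666] [319.3 230.1]
1.4 [320.  245.7]
1.5 [320.  237.7]
1.6 [320.  229.8]
```

View pics/w17.png

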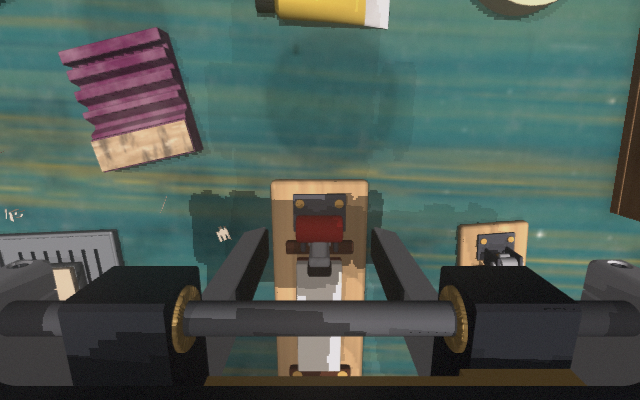

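The knob at (319,230) matches 1.6 rad. I'll descend, pinch, and swing back.

Emit:
jog_arm(increments=[[0, 0, 2, 0, 0, 0, 6], [0, 0, 1.6, 0, 0, 0, 6], [0, 0, 0.5, 0, 0, 0, 6], [0, 0, 0, 0, 0, 0, 2], [0, 0, 0, 0, 0, 0, 2], [0, 0, 0, 0, 0, 0, 2], [0, 0, 0, 0, 0, 0, 2], [0, 0, 0, 0, 0, 0, 2]], squeeze=25)

```text
clock: 28.38
eef_pos: [655.9, 47.2, 52.3]
eef_rot: [-3.141, -0.001, 0.046]
wrist_force: [-1.0, 2.3, 3.7]
finger_gap: 29.9
```

Emit:
jog_arm(increments=[[-0.91, 0, -0.33, 0, 0, 0, 2], [-0.97, 0, -0.17, 0, 0, 0, 2], [-0.99, 0, 0.03, 0, 0, 0, 2], [-0.96, 0, 0.21, 0, 0, 0, 2], [-0.91, 0, 0.4, 0, 0, 0, 2], [-0.81, 0, 0.55, 0, 0, 0, 2], [0, 0, 0, 0, 0, 0, 2], [0, 0, 0, 0, 0, 0, 2]])

```text
clock: 29.38
eef_pos: [600.2, 44.6, 46.0]
eef_rot: [-3.141, -0.0, 0.046]
wrist_force: [-5.2, 1.9, 10.0]
finger_gap: 29.3
```

```bash
python3 - <<'E'
from cell import *
from h import *
s=read_state();print(s["wrist_force"],s["eef_pos"],s["eef_rot"])
p=camera("wrist"); cv2.imwrite("pics/w18.png",p["image"][:,:,::-1])
for b in redblob(p,50): print(b[0],b[1].round(1))
for th in (.1,.2,.3,.4,.5,.6,.7,.8,.9,1.0): print(th,knob(th).round(1),proj(p,knob(th)).round(1)[0])
E
```

```text
[-5.23890701  1.89508665  9.98435595] [600.15636627  44.57105029  45.9712063 ] [-3.14146672e+00 -4.88760347e-04  4.60822421e-02]
[ 289  223   62   35 1747] [318.8 240.9]
[547 263  41  21 713] [567.2 273.1]
0.1 [590.6  44.3  68.6] [320.2 263.2]
0.2 [593.3  44.4  72.9] [320.2 262. ]
0.3 [596.5  44.6  77. ] [320.2 259.7]
0.4 [600.1  44.7  80.7] [320.2 256.4]
0.5 [604.1  44.9  84. ] [320.2 252. ]
0.6 [608.3  45.1  86.9] [320.3 246.5]
0.7 [612.8  45.3  89.4] [320.3 239.9]
0.8 [617.5  45.5  91.4] [320.3 232.3]
0.9 [622.5  45.7  92.9] [320.3 223.7]
1.0 [627.5  46.   93.9] [320.3 214.3]
```

View pics/w18.png

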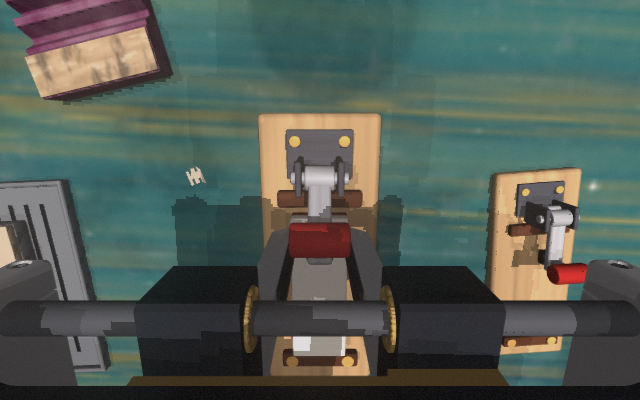

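The knob at (319,241) corresponds to about 0.69 rad, lagging a little in the pads but already past centre. A bit further, then check.

Emit:
jog_arm(increments=[[-0.4, 0, 0.5, 0, 0, 0, 2], [-0.4, 0, 0.6, 0, 0, 0, 2], [-0.2, 0, 0.5, 0, 0, 0, 2], [0, 0, 0, 0, 0, 0, 2]])

```text
clock: 29.92
eef_pos: [589.2, 44.0, 28.9]
eef_rot: [-3.141, 0.002, 0.046]
wrist_force: [-7.5, 1.5, 4.5]
finger_gap: 29.4
```

```bash
python3 - <<'E'
from cell import *
from h import *
s=read_state();print(s["wrist_force"],s["eef_pos"],s["eef_rot"])
p=camera("wrist"); cv2.imwrite("pics/w19.png",p["image"][:,:,::-1])
for b in redblob(p,50): print(b[0],b[1].round(1))
for th in (0,.1,.2,.3,.4,.5,.6,.7): print(th,knob(th).round(1),proj(p,knob(th)).round(1)[0])
E
```

```text
[-7.46446946  1.45145119  4.54136133] [589.17122566  44.04440838  28.93759551] [-3.14147455e+00  2.11164168e-03  4.60914046e-02]
[ 288  240   63   30 1017] [319.7 258.5]
[569 259  25  23 343] [578.8 269. ]
0 [588.2  44.2  64. ] [320.2 258.4]
0.1 [590.6  44.3  68.6] [320.2 257.9]
0.2 [593.3  44.4  72.9] [320.2 256.4]
0.3 [596.5  44.6  77. ] [320.2 253.7]
0.4 [600.1  44.7  80.7] [320.3 249.8]
0.5 [604.1  44.9  84. ] [320.3 244.7]
0.6 [608.3  45.1  86.9] [320.3 238.3]
0.7 [612.8  45.3  89.4] [320.3 230.7]
```

View pics/w19.png

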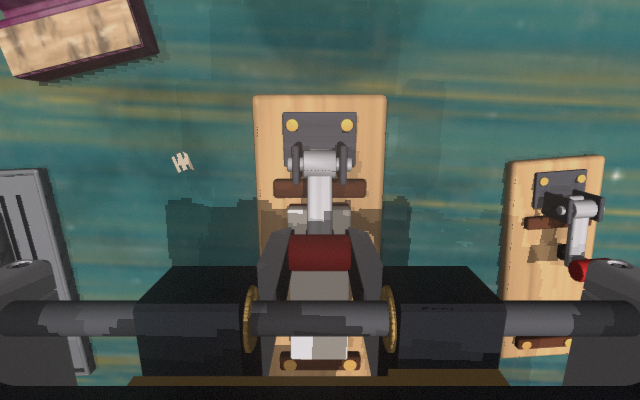

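It's nearly shut, somewhere in 0–0.3 rad. Releasing so the spring closes it, then retracting to look.

Emit:
jog_arm(increments=[[0, 0, 0, 0, 0, 0, 3.4], [0, 0, 0, 0, 0, 0, 6], [0, 0, 0, 0, 0, 0, 6], [0, 0, 0, 0, 0, 0, 6], [0, 0, -3, 0, 0, 0, 6], [0, 0, -5, 0, 0, 0, 6], [-4, 0, -5, 0, 0, 0, 6], [-5, 0, -3, 0, 0, 0, 6], [-3, 0, 0, 0, 0, 0, 6], [0, 0, 0, 0, 0, 0, 6]])

```text
clock: 31.22
eef_pos: [470.4, 38.5, 188.7]
eef_rot: [3.142, -0.002, 0.046]
wrist_force: [-0.2, 0.6, 0.1]
finger_gap: 59.8
```

```bash
python3 - <<'E'
from cell import *
from h import *
s=read_state();print(s["wrist_force"],s["eef_pos"],s["eef_rot"])
p=camera("wrist"); cv2.imwrite("pics/w20.png",p["image"][:,:,::-1]); crop(p,240,0,400,230,"w20c.png")
for b in redblob(p,50): print(b[0],b[1].round(1))
for th in (-.2,-.1,0,.1,.2,.3): print(th,proj(p,knob(th)).round(1)[0])
for n,z in dict(fine_stone=31,used_stone=21).items():
    for m in regions_of(p,n)[:2]:
        c,q,a=maskrect(p,m["mask"],z); print(n,round(m["conf"],2),np.round(c,1),np.round(q,1),round(a,1))
p=camera("top"); cv2.imwrite("pics/top20.png",cv2.resize(p["image"][:,:,::-1],(800,500)))
for n,z in dict(strop=22,near_gouge=8,right_gouge=8,yellow_tube=10,used_stone=21).items():
    for m in regions_of(p,n)[:2]:
        c,q,a=maskrect(p,m["mask"],z); print(n,round(m["conf"],2),np.round(c,1),np.round(q,1),round(a,1))
E
```

```text
[-0.16111476  0.59858663  0.05327372] [470.38673231  38.48165647 188.65642976] [ 3.14151836e+00 -1.56178388e-03  4.59634218e-02]
w20c.png scale 2.608695652173913
[304  57  31  16 465] [319.2  64. ]
[477  80  22  13 241] [487.6  86. ]
-0.2 [319.7  72.8]
-0.1 [319.7  70.5]
0 [319.7  67.6]
0.1 [319.7  64. ]
0.2 [319.7  59.9]
0.3 [319.7  55.1]
fine_stone 0.6 [551.3  43.3] [109.2  39.8] 2.4
used_stone 0.76 [530.7 279.6] [109.6  49.2] 5.7
used_stone 0.56 [560.6  43.6] [194.5  84.4] 2.6
strop 0.69 [728.3 199.8] [103.1  83.8] 16.2
near_gouge 0.58 [362.9  98.9] [22.  95.9] 2.2
near_gouge 0.25 [ 360.6 -114.5] [ 16.6 125.2] 4.0
right_gouge 0.59 [ 360.4 -114.6] [ 15.  125.7] 7.2
yellow_tube 0.66 [813.7  49.7] [99.4 26.2] 88.9
used_stone 0.91 [ 481.1 -420.8] [110.3  41.8] 85.5
used_stone 0.59 [526.8 280.9] [111.7  47.3] 4.2
```

View pics/w20.png

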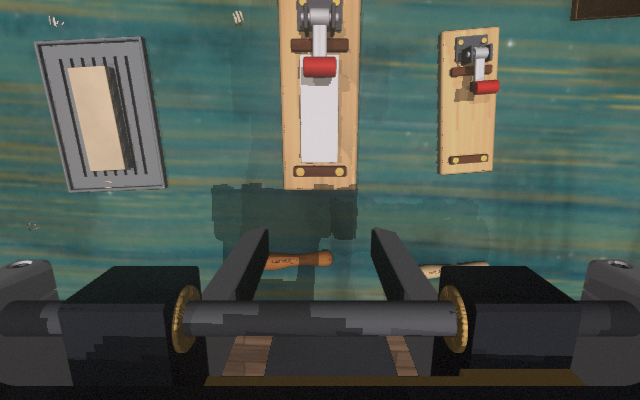

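View pics/w20c.png

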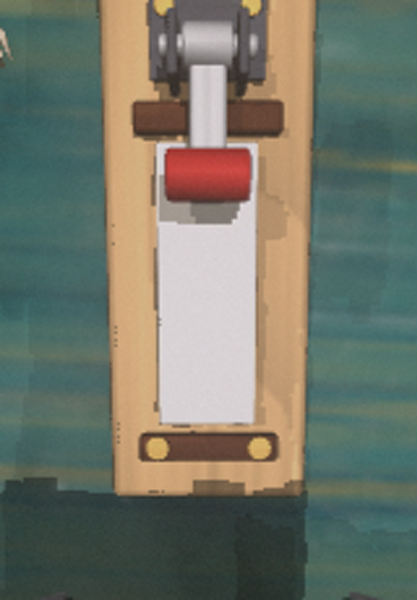

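The knob spans rows 57–77 (centre about 66.7, against 67.6 predicted at 0 rad), so the finger is shut on the white stone. The used stone lies in the tray, the bystanders haven't moved, and the gripper is clear. Handing in.

```bash
python3 -c "
from cell import *
print(sign_off())"
```

```text
the job is handed in; nothing more can be done
None
```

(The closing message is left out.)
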